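# Pin the side wing onto the hot-plate screen

### The arm

A 6-joint arm with a two-finger parallel gripper is mounted at the origin on the work surface. World frame = base frame: x ahead of the robot, y to its left, z up, the work surface at z = 0. Lengths are in m, angles in degrees, forces in N, time in s.
With the tool pointing down it reaches from about 0.275 to 0.825 m from the base axis. Payload 5.2 kg.
Tool frame: the origin (TCP) lies at the very end of the fingers, on their centre line; the grasp point (between the pads) lies 19 mm behind it; z points along the fingers, y is the line along which they close (so a half turn about z gives the same grasp; the last joint's range is limited). The gripper opens to 93 mm and grips with 3 to 60 N. Pads are 15 mm wide; open, the fingers measure 128 mm over their backs; the gripper's body (75 mm by 188 mm) begins 65 mm behind the grasp point.
Start: joints at [-87.766, 14.817, 87.949, -0, 77.235, -11.62], TCP at [0.132, -0.534, 0.219] pointing down, gripper open.
Joint ranges: [-179.93, 179.93], [-52.35, 119.4], [10.71, 147.94], [-69.91, 249.91], [12.55, 155.21], [-178.61, 178.61]. Speed limits (degrees/s): [147.25, 147.25, 180, 180, 180, 180].

### API

Orientations are given as [roll, pitch, yaw] about the fixed x, y, z axes, in that order (R = Rz(yaw) Ry(pitch) Rx(roll)).
In Python, from bench import get_obs, grab_frame, finish_job gives the robot as it stands. The module is installed in compiled form; this text tells all that it offers.
- The arm moves only by the tool play_rows, never from a script. Its argument "series" is a list of rows, each a list of 3 entries, a list of its own where there are three numbers: the shift along the tool's x, y, z in m, then the turn, a rotation vector about the tool's x, y, z in rad, then the opening, from -1 (shut) to 1 (fully open), so that 0 is half open. A call has 1 to 12 rows; each row shifts and turns the commanded pose from where the row before left it, along the tool's axes as they then stand; what a row does not reach is not made up. A row lasts 1/12 s, in which the tool goes at most 41.7 mm and 7.16 degrees, less where a joint would pass 70% of its speed; a pose out of reach is approached as far as the arm can. A call is refused whole if a number of a shift passes 0.0417 or a number of a turn 0.125, either way. A call with a gripper value outside its range is refused whole. The fingers move at their own pace and stop on an object; "newtons" is the grip in N (left out, the last holds). Time passes only in rows, so rows that do not move let the fingers close. It gives the time, the measured TCP pose, the force, the opening and the grip force at its end, in the units of the state.
- get_obs(): the state, without advancing time (a new reading comes with each control period).
- grab_frame(name): name is "scene" or "side" or "wrist"; returns a dict with "frame" (384x512x3 uint8, blue, green, red), "z_map" (384x512 float32, m along the optical axis (not along the pixel's ray), 0 where there is no reading), "fx", "fy", "cx", "cy" (pixels), "rvec" (rotation vector, rad) and "tvec" (3), from world to camera coordinates, as OpenCV has them. Camera axes: x right, y down, z forward; pixel columns grow to the right and rows downward; lengths in m; the calibration is good to about 2 mm. A picture is of the moment at which its call begins.
- finish_job(): hands the job in; it is judged then, once.
The state is a dict: "time": time; "joints": joint angles; "dq": joint speeds; "tau": joint torques, N m; "tcp_pos": TCP position; "tool_rot": TCP orientation; "force": force on the tool from outside, world axes, zero at the start; "torque": the same for the moment, N m; "finger_gap": opening from 0.0 (shut) to 1.0 (fully open); "grasp_force": force on a finger pad.
Only numpy, scipy, OpenCV 4.12 (cv2) and the standard library are available. Lean on these libraries where they do the work, as an engineer would, in place of code of your own. Each camera call takes 0.05 s, during which the arm holds its last target. There are 200 camera calls.

### The job

Hinge the loose amber side wing onto the bolted-down back screen beside the hot plate: stand the wing square to the back screen, on the robot's side of it, with its hinge knuckle between the back screen's two knuckles and the holes in line. Then take the red-knobbed hinge pin out of the organiser and push it down through all three knuckles until the knob sits on the top one, and let go. Leave the wing standing upright and do not disturb the other things on the bench.

Things in the scene. Friction and masses are not known exactly. Their poses are not given: they have to be found in the camera images.
- screen: Back screen, bolted down: amber sheet in an aluminium frame, 160 mm high, 14 mm thick. Origin on the vertical hinge axis at bench level, z up; the panel runs along its +y from 18 to 238 mm on a base strip 44 mm wide, 10 mm high. Its hinge is open to -x, +x and -y. The mounted wing is to run from the hinge axis along this body's -x, square to the panel, i.e. with the wing's x parallel to this x
- hinge_top (a point): mouth of the hole in the back screen's upper knuckle, on the hinge axis, 164 mm above the bench. The back screen has two steel knuckles (24 mm outside, 11 mm vertical through-hole) on this axis, at heights 84 to 108 mm and 140 to 164 mm; the 32 mm gap between them takes the wing's knuckle
- wing: Side wing, loose, 0.5 to 0.8 kg, standing on two steel feet (26 mm by 70 mm across, 10 mm high): amber sheet in an aluminium frame, 180 mm long along its x, 160 mm high. Origin on the bench under the middle of the panel, z up. Grip it across the top rail (14 mm thick in y, heights 136 to 160 mm, all along the length); below that the sheet is 4 mm thick. One hinge knuckle at its +x end
- wing_eye (a point): centre of the hole in the wing's steel knuckle (24 mm outside, 12 mm vertical through-hole, 24 mm tall: heights 112 to 136 mm), 105 mm along +x from the wing's origin and 124 mm above the bench. With the wing standing on the bench this knuckle has 4 mm of air to the back screen's knuckles above and below
- organiser: Black bench organiser, fixed: a 56 mm square block, 70 mm high, with the pin's hole in the middle of its top, and an open pocket with small tools (up to 120 mm high) on its -y side, 28 to 103 mm from the hole. Origin on the bench under the pin's hole
- pin: Hinge pin, 0.09 kg, upright in the organiser's hole, knob up; lift it 65 mm to clear. Origin on its axis at the underside of the knob, z up along the axis, 101 mm above the bench at first. Red knob: flange 24 mm wide, 4 mm thick, then a 20 mm round grip up to 45 mm above the origin. Steel shank 9 mm thick from the origin down to -95 mm, the last 18 mm tapering to a 3 mm nose
- hotplate: Small hot plate with a green board on it, fixed, 115 mm square, 60 mm high, in the corner that the two screens will form. Origin at its centre on the bench
- tip_cleaner: Round black tin of brass wool, 72 mm wide, 45 mm high, loose; bystander. Origin at its centre on the bench
- flux_bottle: White bottle with a red cap, 38 mm wide, 85 mm high, loose; bystander. Origin at its centre on the bench
- multimeter: Yellow multimeter lying flat, 170 by 85 by 50 mm, loose; bystander. Origin at its centre on the bench

How it is judged:
By the outcome, as a careful person would: the job done as asked, in the order asked, and still so for the second after the job is handed in, with the robot touching nothing.
It also fails if it takes over 69 s, if anything falls off the work surface, if the arm or the gripper's body presses on something with over 40 N, if the wrist force passes 120 N, or if a joint passes its speed limit or range.

## Working session

There is one attempt and no reset: what is moved stays moved. The work goes in short steps, Python scripts to look and compute and a tool call to move; the robot and the scene stay as the last step left them, time stands still between calls to the robot, and variables do not carry over. Pictures are saved under pics/ and viewed, at most 10 in all, crops included, and the job is handed in when it is done.

Besides the shell and the picture viewer there is one more tool, called as name(argument=value, ...) on one line, values as JSON. play_rows: Moves the arm, as the interface text tells. Its arguments: {"type":"object","properties":{"series":{"type":"array","items":{"type":"array"}},"newtons":{"type":"number"}},"required":["series"]}

```bash
mkdir -p pics; cat > h.py <<'E'
import numpy as np, cv2
from bench import get_obs, grab_frame, finish_job
def cam(n):
    f=grab_frame(n); R,_=cv2.Rodrigues(np.array(f['rvec'],float)); f['R']=R; f['t']=np.array(f['tvec'],float).ravel(); f['C']=-R.T@f['t']; return f
def cloud(f):
    z=f['z_map'];v,u=np.mgrid[:z.shape[0],:z.shape[1]]
    P=np.stack([(u-f['cx'])/f['fx']*z,(v-f['cy'])/f['fy']*z,z],-1)
    W=(P-f['t'])@f['R']; W[z==0]=np.nan; return W
def ray(f,u,v,h):
    d=f['R'].T@np.array([(u-f['cx'])/f['fx'],(v-f['cy'])/f['fy'],1.]); C=f['C']; return C+d*(h-C[2])/d[2]
def proj(f,p):
    q=f['R']@np.array(p,float)+f['t']; return np.array([f['fx']*q[0]/q[2]+f['cx'],f['fy']*q[1]/q[2]+f['cy']])
E
python3 - <<'E'
from h import *
ims=[]
for n in('scene','side'):
    f=cam(n); np.savez('pics/'+n,**f); print(n,f['C'],f['fx'],f['R'][2]); cv2.imwrite(f'pics/{n}0.png',cv2.resize(f['frame'],(768,576),interpolation=cv2.INTER_CUBIC))
print(get_obs())
E
```

```text
scene [ 1.03143855 -0.43432815  0.65102146] 349.73157906616433 [-0.54044955  0.51286164 -0.66699866]
side [0.25776409 0.44932572 0.88806489] 423.03809110723455 [ 0.36992156 -0.49064544 -0.78893922]
{'time': 0.1, 'joints': array([-8.77657700e+01,  1.48528674e+01,  8.80026730e+01,  6.21678862e-04,
        7.72349685e+01, -1.16200346e+01]), 'dq': array([-0.02399682, -0.03835434, -0.16232272,  0.02713536,  0.01664884,
       -0.05680296]), 'tau': array([ 2.19416768e-03, -4.38208401e+01, -2.84644943e+01,  7.19660567e-02,
        3.62064689e-02, -3.93647031e-05]), 'tcp_pos': array([ 0.13170273, -0.53350887,  0.21793661]), 'tool_rot': array([-1.79911468e+02, -1.88240052e-02,  1.38541123e+01]), 'force': array([-0.41445837,  0.31308878,  0.2253831 ]), 'torque': array([ 0.03229484,  0.02643793, -0.06215525]), 'grasp_force': 0.0, 'finger_gap': 1.0026696181996124}
```

View pics/scene0.png

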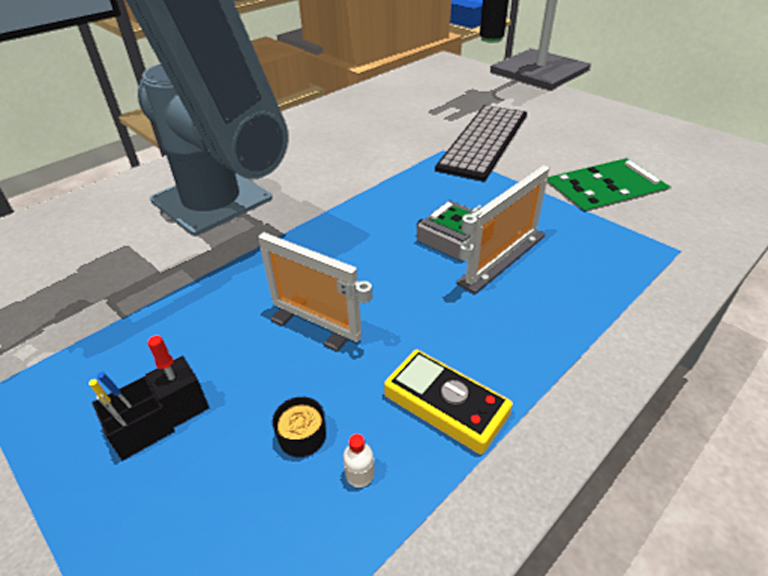

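View pics/side0.png

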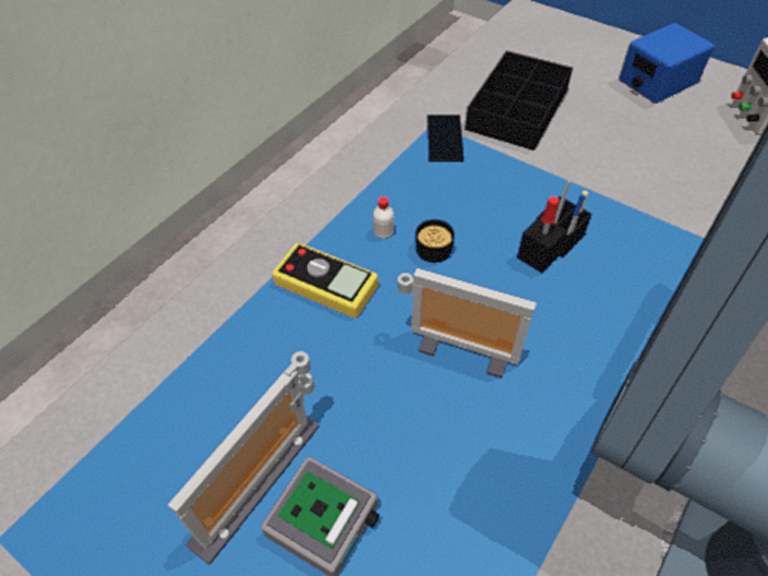

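The scene view shows the wing rail from (263,237) to (357,270) with its knuckle at (364,290), the screen's top knuckle at (472,217) and the red knob at (156,342). In the side view the rail runs (418,278) to (533,305), the screen knuckle is at (301,360) and the knob at (552,208).

```bash
cat > m.py <<'E'
from h import *
def load(n): return dict(np.load(f'pics/{n}.npz'))
fs={n:load(n) for n in('scene','side')}
for n,f in fs.items():
    W=cloud(f); hsv=cv2.cvtColor(f['frame'],cv2.COLOR_BGR2HSV)
    grey=(hsv[...,1]<60)&(hsv[...,2]>90)
    m=((W[...,2]>.148)&(W[...,2]<.170)&(W[...,0]>.25)&grey).astype(np.uint8)
    k,l,s,c=cv2.connectedComponentsWithStats(m)
    for i in range(1,k):
        if s[i,4]<60: continue
        P=W[l==i]; 
        (cx,cy),(w,h),a=cv2.minAreaRect((P[:,:2]*1000).astype(np.float32)); 
        d=np.linalg.svd(P[:,:2]-P[:,:2].mean(0),full_matrices=False)[2][0]
        print(n,i,s[i],'rect',np.round([cx,cy,w,h,a],1),'dir',np.degrees(np.arctan2(d[1],d[0])),'z',np.percentile(P[:,2],[5,50,95]))
    red=((hsv[...,0]<8)|(hsv[...,0]>172))&(hsv[...,1]>150)&(W[...,2]>.09)
    P=W[red];print('red',len(P),np.nanmin(P,0),np.nanmax(P,0),np.nanmean(P,0))
def tri(a,b):
    A=[];y=[]
    for f,(u,v) in((fs['scene'],a),(fs['side'],b)):
        d=f['R'].T@np.array([(u/1.5-f['cx'])/f['fx'],(v/1.5-f['cy'])/f['fy'],1]);d/=np.linalg.norm(d);M=np.eye(3)-np.outer(d,d);A.append(M);y.append(M@f['C'])
    return np.linalg.lstsq(np.vstack(A),np.hstack(y),rcond=None)[0]
print('tri screen',tri((472,217),(301,360)),'wing',tri((364,288),(405,282)))
for n,(a,b,w) in {'scene':((472,217),(155,341),(364,286)),'side':((301,359),(552,202),(405,281))}.items():
    print(n,'hinge',ray(fs[n],a[0]/1.5,a[1]/1.5,.164),'knobtop',ray(fs[n],b[0]/1.5,b[1]/1.5,.146),'eye',ray(fs[n],w[0]/1.5,w[1]/1.5,.136))
for n,r in {'scene':((250,220,400,360),(440,160,570,310),(130,320,220,410)),'side':((380,260,550,390),(160,340,330,570),(510,180,600,280))}.items():
    pass
a=cv2.resize(fs['scene']['frame'][100:240,165:375],(780,520),interpolation=cv2.INTER_CUBIC)
cv2.imwrite('pics/crop1.png',a)
b=fs['side']['frame']
c=np.hstack([cv2.resize(b[170:270,255:365],(396,360)),cv2.resize(b[225:285,170:236],(396,360)) ])
cv2.imwrite('pics/crop2.png',c)
E
python3 m.py
```

```text
scene 1 [308 111  59  43 492] rect [611.4 268.4  23.3 253.4   2.7] dir -88.58556632578781 z [0.14962457 0.15899352 0.16355012]
scene 4 [173 155  65  31 518] rect [489.5 -83.5 179.2  16.8  14.6] dir 14.287363506868092 z [0.14925226 0.15871354 0.16077412]
red 233 [-0.54019113 -0.3403659   0.10115418] [0.49326544 0.87649724 0.31123697] [ 0.41927096 -0.29611785  0.13896638]
side 1 [  0   0  23  12 129] rect [1761.4 -195.6   86.9   16.4   88.7] dir 89.27932570485342 z [0.14904975 0.15654386 0.16814482]
side 3 [276 179  81  31 712] rect [488.7 -80.9 179.3  17.7  14.8] dir -165.74046344144557 z [0.14933365 0.16050428 0.16342145]
side 4 [ 112  234   94  109 1307] rect [6.144e+02 2.696e+02 2.320e+01 2.480e+02 6.000e-01] dir 91.57545751666991 z [0.15053796 0.16102568 0.16534394]
red 130 [ 0.29216322 -0.96760488  0.10217267] [ 0.49096054 -0.31553927  0.1498918 ] [ 0.47554616 -0.33211235  0.12718496]
tri screen [0.61543096 0.15758587 0.16324667] wing [ 0.58915639 -0.05609573  0.12956475]
scene hinge [0.61803418 0.15896601 0.164     ] knobtop [ 0.48242912 -0.32974785  0.146     ] eye [ 0.59138981 -0.05774567  0.136     ]
side hinge [0.6136315  0.15497153 0.164     ] knobtop [ 0.47868308 -0.32332501  0.146     ] eye [ 0.58742808 -0.05341912  0.136     ]
```

View pics/crop1.png

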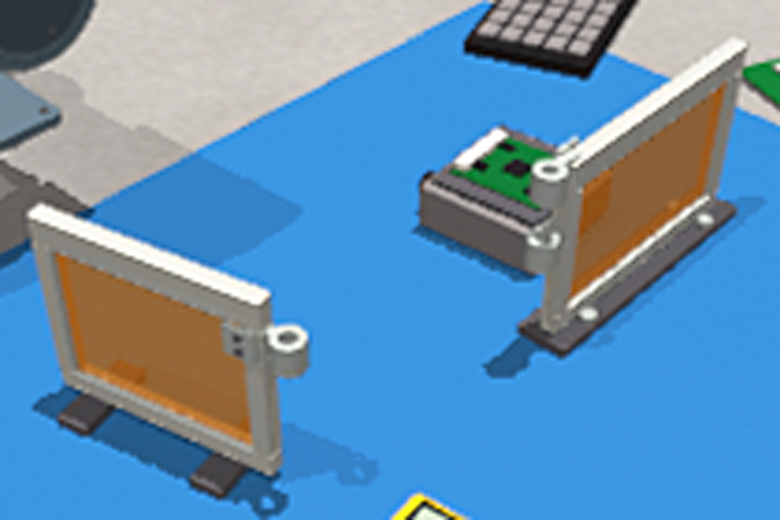

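View pics/crop2.png

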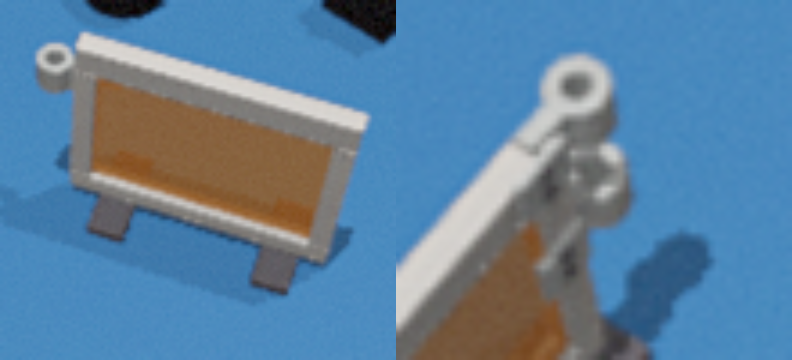

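The crops confirm this. The wing's knuckle is at its +x end (crop1 ~(288,340)), the screen's knuckles are at its -y end (~(550,170)), and the way in from -y is free. The wing measures (0.489,-0.082), yaw 14.4°, and the hinge axis is at about (0.616,0.157). I'm moving over the wing now.

play_rows(series=[[[0.019,-0.0147,-0.005],[0,0,0],1],[[0.019,-0.0147,-0.005],[0,0,0],1],[[0.019,-0.0147,-0.005],[0,0,0],1],[[0.019,-0.0147,-0.005],[0,0,0],1],[[0.019,-0.0147,-0.005],[0,0,0],1],[[0.019,-0.0147,-0.005],[0,0,0],1],[[0.019,-0.0147,-0.005],[0,0,0],1],[[0.019,-0.0147,-0.005],[0,0,0],1],[[0.019,-0.0147,-0.005],[0,0,0],1],[[0.019,-0.0147,-0.005],[0,0,0],1],[[0.019,-0.0147,0],[0,0,0],1],[[0.019,-0.0147,0],[0,0,0],1]])

```text
time: 1.1
tcp_pos: [0.3114, -0.3071, 0.2687]
tool_rot: [180.0, -0.0, 13.8]
force: [0.4, -0.6, 0.5]
finger_gap: 0.999
grasp_force: 0.0
```

play_rows(series=[[[0.019,-0.0147,0],[0,0,0],1],[[0.019,-0.0147,0],[0,0,0],1],[[0.019,-0.0147,0],[0,0,0],1],[[0.019,-0.0147,0],[0,0,0],1],[[0.019,-0.0147,0],[0,0,0],1],[[0.019,-0.0147,0],[0,0,0],1],[[0.019,-0.0147,0],[0,0,0],1],[[0.019,-0.0147,0],[0,0,0],1],[[0.019,-0.0147,0],[0,0,0],1],[[0.019,-0.0147,0],[0,0,0],1],[[0.019,-0.0147,0],[0,0,0],1],[[0.019,-0.0147,0],[0,0,0],1]])

```text
time: 2.1
tcp_pos: [0.4903, -0.0811, 0.2683]
tool_rot: [-180.0, 0.0, 13.9]
force: [-0.1, 0.5, -0.1]
finger_gap: 1.002
grasp_force: 0.0
```

```bash
cat > w.py <<'E'
from h import *
import sys
def rail(f,lo=.152,hi=.172):
    W=cloud(f);hsv=cv2.cvtColor(f['frame'],cv2.COLOR_BGR2HSV)
    m=((W[...,2]>lo)&(W[...,2]<hi)&(hsv[...,1]<70)&(hsv[...,2]>80)).astype(np.uint8)
    k,l,s,c=cv2.connectedComponentsWithStats(m)
    for i in range(1,k):
        if s[i,4]<150: continue
        P=W[l==i];print(s[i],np.round(cv2.minAreaRect((P[:,:2]*1000).astype(np.float32))[0],1),np.round(cv2.minAreaRect((P[:,:2]*1000).astype(np.float32))[1:][0],1),'ang',cv2.minAreaRect((P[:,:2]*1000).astype(np.float32))[2],'z',np.median(P[:,2]))
if __name__=='__main__':
    f=cam('wrist');o=get_obs();print(o['time'],o['tcp_pos'],o['tool_rot'],f['C'],f['R'][2],f['fx']);rail(f);cv2.imwrite('pics/%s.png'%sys.argv[1],f['frame']);np.savez('pics/wrist',**f)
E
python3 w.py w1
```

```text
2.15 [ 0.49239811 -0.07821416  0.2682313 ] [-1.79857787e+02 -1.06882967e-01  1.39406027e+01] [ 0.56261125 -0.0634573   0.4333017 ] [-0.25634238 -0.06230052 -0.96457619] 318.9198628360179
[ 243   84   17  195 2860] [490.1 -83.7] [179.   13.9] ang 14.127696990966797 z 0.1589996275386286
```

View pics/w1.png

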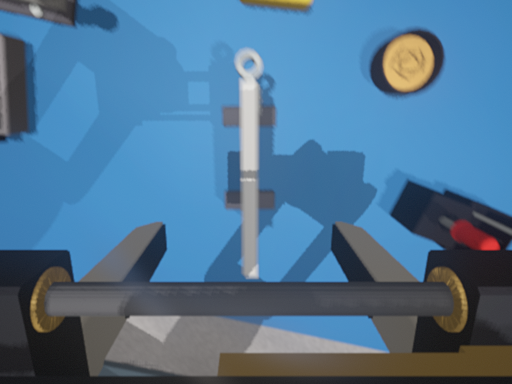

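The wrist view shows the wing's rail centred at about (250,180) with the knuckle at (248,63). The wing is at (0.490,-0.084), yaw 14.1°, so I'll correct by +5 mm y and -3 mm x, then descend and grip.

play_rows(series=[[[-0.0015,0.0025,0.02],[0,0,-0.002],0.2],[[-0.0015,0.0028,0.02],[0,0,-0.002],0.2],[[0,0,0.02],[0,0,0],0.2],[[0,0,0.02],[0,0,0],0],[[0,0,0.02],[0,0,0],0],[[0,0,0.02],[0,0,0],0],[[0,0,0.01],[0,0,0],0],[[0,0,0.009],[0,0,0],0],[[0,0,0],[0,0,0],0]])

```text
time: 2.9
tcp_pos: [0.4873, -0.0878, 0.1281]
tool_rot: [-179.9, 0.1, 14.1]
force: [-0.2, -0.3, 0.5]
finger_gap: 0.504
grasp_force: 0.0
```

play_rows(newtons=50, series=[[[0,0,0],[0,0,0],-1],[[0,0,0],[0,0,0],-1],[[0,0,0],[0,0,0],-1],[[0,0,0],[0,0,0],-1],[[0,0,0],[0,0,0],-1],[[0,0,0],[0,0,0],-1],[[0,0,0],[0,0,0],-1],[[0,0,0],[0,0,0],-1]])

```text
time: 3.57
tcp_pos: [0.4881, -0.0881, 0.1298]
tool_rot: [-180.0, 0.0, 14.1]
force: [-1.8, 2.0, 1.4]
finger_gap: 0.148
grasp_force: 50.0
```

Gripped. Next: lift, turn to the screen's angle and travel to the pre-entry point, 60 mm short of the hinge.

play_rows(series=[[[0,0,-0.006],[0,0,0],-1],[[0,0,-0.006],[0,0,0],-1],[[0,0,0],[0,0,0.055],-1],[[0,0,0],[0,0,0.055],-1],[[0,0,0],[0,0,0.055],-1],[[0,0,0],[0,0,0.055],-1],[[0,0,0],[0,0,0],-1]])

```text
time: 4.15
tcp_pos: [0.488, -0.0881, 0.1415]
tool_rot: [-180.0, 0.0, 1.4]
force: [-0.2, 0.4, -7.3]
finger_gap: 0.145
grasp_force: 50.0
```

play_rows(series=[[[0.0021,-0.006,0],[0,0,0],-1],[[0.0021,-0.014,0],[0,0,0],-1],[[0.0021,-0.017,0],[0,0,0],-1],[[0.0021,-0.018,0],[0,0,0],-1],[[0.0021,-0.018,0],[0,0,0],-1],[[0.0021,-0.018,0],[0,0,0],-1],[[0.0021,-0.018,0],[0,0,0],-1],[[0.0021,-0.018,0],[0,0,0],-1],[[0.0021,-0.018,0],[0,0,0],-1],[[0.0021,-0.017,0],[0,0,0],-1],[[0.0021,-0.012,0],[0,0,0],-1],[[0.0021,-0.0035,0],[0,0,0],-1]])

```text
time: 5.15
tcp_pos: [0.5087, 0.0921, 0.1415]
tool_rot: [-179.9, 0.0, 1.6]
force: [0.5, 0.1, -6.5]
finger_gap: 0.151
grasp_force: 50.0
```

```bash
cat > w2.py <<'E'
from w import *
from h import *
f=cam('wrist');f=cam('wrist');o=get_obs();print(o['time'],o['tcp_pos'],o['tool_rot'],o['force']);np.savez('pics/wrist',**f);rail(f,.152,.185)
im=f['frame'].copy()
for n,p in {'hinge':(.616,.157,.164)}.items():
    u=proj(f,p).astype(int);print(n,u);x,y=u
cv2.imwrite('pics/%s.png'%sys.argv[1],cv2.resize(im,(800,600),interpolation=cv2.INTER_CUBIC))
E
python3 w2.py w2
```

```text
5.25 [0.5092689  0.09045505 0.14161148] [ 1.79982666e+02 -1.10891943e-02  1.60438469e+00] [-0.8602753  -0.25687749 -6.30232611]
[   0    0  141   47 5269] [613.8 173. ] [18.3 63.1] ang 3.248875617980957 z 0.16198818380291308
[ 200   56   66  226 7830] [550.7 100.4] [101.1  28.9] ang 1.4317922592163086 z 0.17091087230182284
[265 229  33  33 680] [519.8  76.7] [ 2.2 14.1] ang 3.7555036544799805 z 0.16764188381946465
[ 235  316   28   37 1009] [470.3  90.7] [24.1 13.8] ang 2.3217997550964355 z 0.17092407117169955
hinge [94 14]
```

View pics/w2.png

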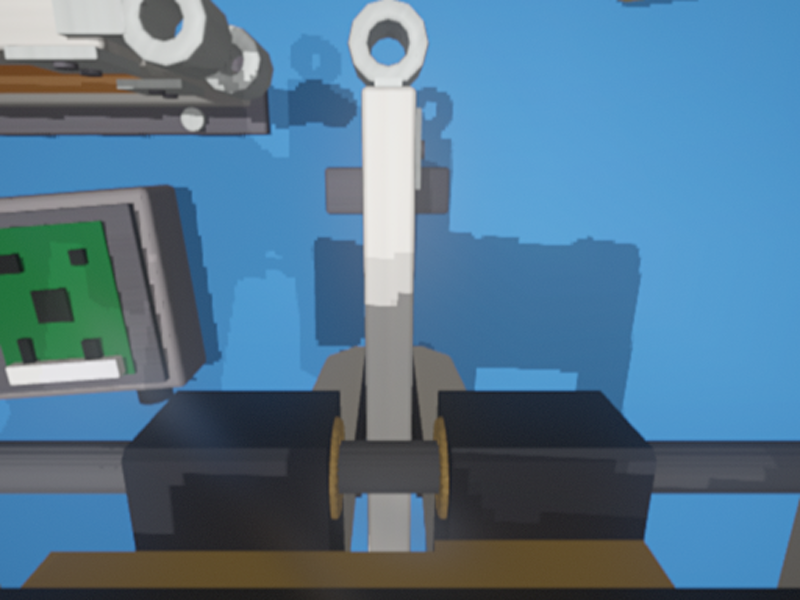

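The wrist view shows the wing's knuckle ring centred at about (388,43) and the screen's upper knuckle ring at about (165,21). The screen base's edge and the hot plate are clear of the wing.

```bash
cat > r.py <<'E'
from w import *
s=800/512
f=dict(np.load('pics/wrist.npz'))
print('hinge',ray(f,165/s,20.5/s,.164),'eye',ray(f,388.3/s,43.5/s,.148))
W=cloud(f);b=f['frame'].astype(int)
# fine: ring top faces by depth
for nm,(x0,x1,y0,y1,lo,hi) in {'hinge':(75,140,0,45,.161,.170),'eye':(222,276,0,56,.141,.1535)}.items():
    m=np.zeros(W.shape[:2],bool);m[y0:y1,x0:x1]=1
    m&=(W[...,2]>lo)&(W[...,2]<hi)
    P=W[m];z=np.median(P[:,2]);print(nm,m.sum(),'z',z)
    cs=cv2.findContours(m.astype(np.uint8),cv2.RETR_CCOMP,cv2.CHAIN_APPROX_NONE)[0]
    for c in cs:
        if len(c)>12:
            (x,y),r=cv2.minEnclosingCircle(c);e=cv2.fitEllipse(c);print(len(c),x,y,r,'ell',np.round(e[0],1),np.round(e[1],1),ray(f,*e[0],z)[:2])
rr=W[(W[...,2]>.155)]
# wing rail edge direction & screen rail direction
m=(W[...,2]>.165)&(W[...,2]<.18);m[:60]=0;m[190:]=0;m[:,:215]=0;m[:,285:]=0
P=W[m][:,:2];print('wing yaw rect',cv2.minAreaRect((P*1000).astype(np.float32)))
m=np.zeros_like(m);m[:45,:62]=1;m&=(W[...,2]>.155)&(W[...,2]<.168);P=W[m][:,:2];print('screen rect',cv2.minAreaRect((P*1000).astype(np.float32)))
E
python3 r.py
```

```text
hinge [0.61661153 0.15236236 0.164     ] eye [0.61604878 0.09470219 0.148     ]
hinge 1505 z 0.16286561493471094
229 103.0 14.0 31.305051803588867 ell [104.   18.1] [44.8 57.7] [0.61503807 0.15366322]
eye 1763 z 0.14674530755382253
150 248.0 28.02941131591797 28.20420265197754 ell [248.1  27.8] [50.  55.8] [0.61630634 0.09491494]
74 248.68182373046875 28.977272033691406 14.039399147033691 ell [248.1  29. ] [25.6 26.4] [0.61580214 0.09489227]
wing yaw rect ((573.0153198242188, 93.55899047851562), (53.707847595214844, 14.078227043151855), 1.6010905504226685)
screen rect ((613.53662109375, 185.7662811279297), (31.778213500976562, 16.555742263793945), 88.39360809326172)
```

```bash
python3 - <<'E'
from h import *
for n in('scene','side'):
    f=dict(np.load(f'pics/{n}.npz'));W=cloud(f)
    for a,b,c,d in ((.2,.4,.55,.68),):
        m=(W[...,2]>.153)&(W[...,2]<.168)&(W[...,1]>a)&(W[...,1]<b)&(W[...,0]>c)&(W[...,0]<d)
        P=W[m][:,:2]
        # re-cast pixels onto z=.16 (noise-free of depth)
        v,u=np.nonzero(m);Q=np.array([ray(f,x,y,.16)[:2] for x,y in zip(u,v)])
        for A in(P,Q):
            bins=np.arange(.205,.39,.01);c_=[(y,(A[(abs(A[:,1]-y)<.005),0].min()+A[(abs(A[:,1]-y)<.005),0].max())/2,np.median(A[(abs(A[:,1]-y)<.005),0])) for y in bins if (abs(A[:,1]-y)<.005).sum()>8]
            c_=np.array(c_);p=np.polyfit(c_[:,0],c_[:,1],1);q=np.polyfit(c_[:,0],c_[:,2],1)
            print(n,len(P),'screen yaw',-np.degrees(np.arctan(p[0])),-np.degrees(np.arctan(q[0])),'x at hinge y .153',np.polyval(p,.153),np.polyval(q,.153),A[:,1].max())
    g=cv2.cvtColor(f['frame'],cv2.COLOR_BGR2HSV);
    m=(g[...,0]>40)&(g[...,0]<85)&(g[...,1]>80)&(W[...,2]>.05)&(W[...,2]<.075)&(W[...,1]>0)
    P=W[m][:,:2];print('board',np.round(cv2.minAreaRect((P*1000).astype(np.float32))[0]),cv2.minAreaRect((P*1000).astype(np.float32))[1:])
E
```

```text
scene 258 screen yaw 1.6810834233231255 1.8440358875307483 x at hinge y .153 0.6173417197247932 0.6191928537512894 0.3931127830277404
scene 258 screen yaw 1.8503412300814501 1.8221993664217133 x at hinge y .153 0.6198026289808979 0.6197030373132012 0.3909080050147696
board [503. 271.] ((80.22534942626953, 72.25747680664062), 2.539611577987671)
side 928 screen yaw 1.8513941602379278 1.8198324813271098 x at hinge y .153 0.6163666529194807 0.6145443689554068 0.3932747646747872
side 928 screen yaw 1.8473875644706015 1.780111732166361 x at hinge y .153 0.6153327745594954 0.6151953664897863 0.3935701336158844
board [501. 272.] ((85.42469787597656, 71.04071807861328), 6.258209228515625)
```

Eye to hinge is +0.6 mm in x and +57.7 mm in y, and the screen's yaw is 1.8°. I'll lower to 1.5 mm clearance, advance 42 mm and look again.

play_rows(series=[[[0,0,0.004],[0,0,-0.003],-1],[[0,0,0.004],[0,0,0],-1],[[0,0,0.0025],[0,0,0],-1],[[0.0005,-0.007,0],[0,0,0],-1],[[0.0005,-0.007,0],[0,0,0],-1],[[0.0005,-0.007,0],[0,0,0],-1],[[0,-0.007,0],[0,0,0],-1],[[0,-0.007,0],[0,0,0],-1],[[0,-0.007,0],[0,0,0],-1],[[0,0,0],[0,0,0],-1]])

```text
time: 6.08
tcp_pos: [0.509, 0.1337, 0.1312]
tool_rot: [-180.0, -0.0, 1.7]
force: [-0.5, 0.3, -6.9]
finger_gap: 0.146
grasp_force: 50.0
```

```bash
python3 w2.py w3
```

```text
6.1833 [0.50915136 0.13241965 0.13118334] [ 1.79983178e+02 -2.24067735e-03  1.72346170e+00] [ 0.50818685 -0.24718165 -6.8271668 ]
[   0    0  234   46 7506] [612.4 188.5] [16.9 92.9] ang 2.768369436264038 z 0.159681451809701
[ 231   56   35  226 7131] [550.7 134.4] [101.  14.] ang 1.7645677328109741 z 0.16046718659361714
[200 237  32  37 584] [518.9 148.6] [13.8  2.1] ang 87.62781524658203 z 0.16354131836001007
[266 237  32  37 586] [519.8 118.2] [ 1.5 13.9] ang 2.0616819858551025 z 0.16344942462047127
[ 235  316   28   37 1010] [470.1 132.1] [23.4 13.9] ang 2.240459680557251 z 0.16050164805317957
hinge [192   9]
```

View pics/w3.png

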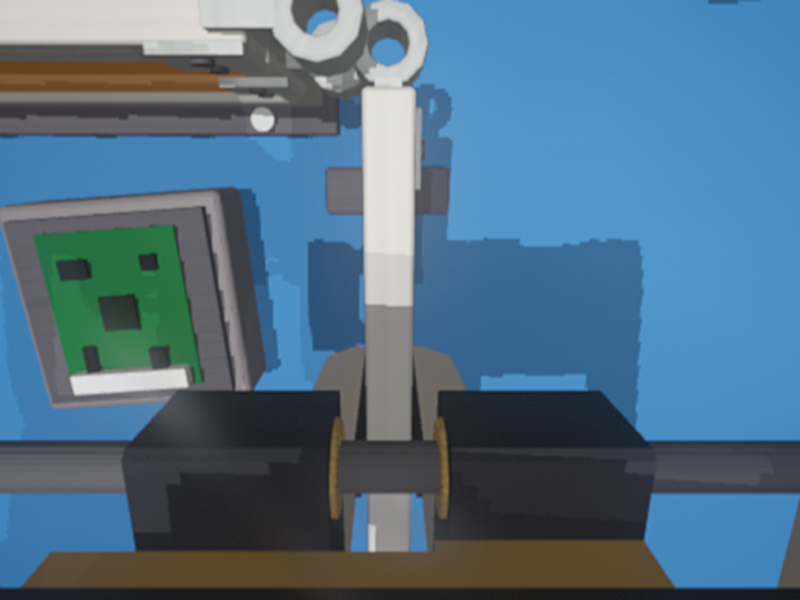

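The wing's ring at (388,43) is entering beside the screen's upper ring at (319,19), with no contact.

```bash
python3 - <<'E'
from w import *
s=800/512
f=dict(np.load('pics/wrist.npz'));W=cloud(f)
print('hinge',ray(f,319/s,19/s,.164),'eye',ray(f,388.3/s,43.3/s,.1375))
hsv=cv2.cvtColor(f['frame'],cv2.COLOR_BGR2HSV)
up=(W[...,2]>.155)
for nm,m,z in (('hinge',up,.164),('eye',(W[...,2]>.128)&(W[...,2]<.143),.1375)):
    # outer edge points: extremes of the mask per row, cast on plane
    pts=[]
    for v in range(2,42 if nm=='hinge' else 54):
        r=np.nonzero(m[v,165:275])[0]
        if nm=='hinge': 
            r=r[r<70]
        if len(r): pts.append(ray(f,165+r.max()+.5,v,z)[:2])
    pts=np.array(pts)
    from scipy.optimize import least_squares
    sol=least_squares(lambda p:np.hypot(*(pts-p).T)-.012,pts.mean(0)+[0,.01],loss='soft_l1',f_scale=.0005);print(nm,len(pts),sol.x,np.sqrt(np.mean(sol.fun**2)))
E
```

```text
hinge [0.61525593 0.1528433  0.164     ] eye [0.61588439 0.13629897 0.1375    ]
hinge 40 [0.61596558 0.15408445] 0.00017027108903885655
eye 52 [0.61543725 0.13697511] 0.00018289286532066192
```

play_rows(series=[[[0.0002,-0.005,0],[0,0,0],-1],[[0.0002,-0.005,0],[0,0,0],-1],[[0.0001,-0.005,0],[0,0,0],-1],[[0,-0.0018,0],[0,0,0],-1],[[0,0,0],[0,0,0],-1],[[0,0,0],[0,0,0],-1]])

```text
time: 6.68
tcp_pos: [0.5092, 0.1489, 0.1311]
tool_rot: [180.0, 0.0, 1.7]
force: [-0.3, -0.3, -7.1]
finger_gap: 0.145
grasp_force: 50.0
```

```bash
python3 w2.py w4
```

```text
6.7833 [0.50923578 0.1486476  0.13113496] [1.79991352e+02 5.17219601e-03 1.65011629e+00] [-0.2907607  -0.11880916 -6.49694551]
[   0    0  274   47 9161] [612.5 196.8] [ 17.5 108.4] ang 2.524533987045288 z 0.15951655284833655
[ 231   56   35  226 7109] [550.7 150.1] [101.4  14.1] ang 1.6050878763198853 z 0.16039018284757192
[200 238  32  36 586] [519.  164.4] [ 2.1 13.8] ang 0.6224828958511353 z 0.16345795384527628
[266 238  32  37 585] [519.9 134. ] [ 1.4 13.9] ang 2.2820937633514404 z 0.16339612733863892
[ 235  316   28   37 1005] [470.7 147.9] [24.7 13.9] ang 2.2105093002319336 z 0.16046507320898573
hinge [234  11]
```

View pics/w4.png

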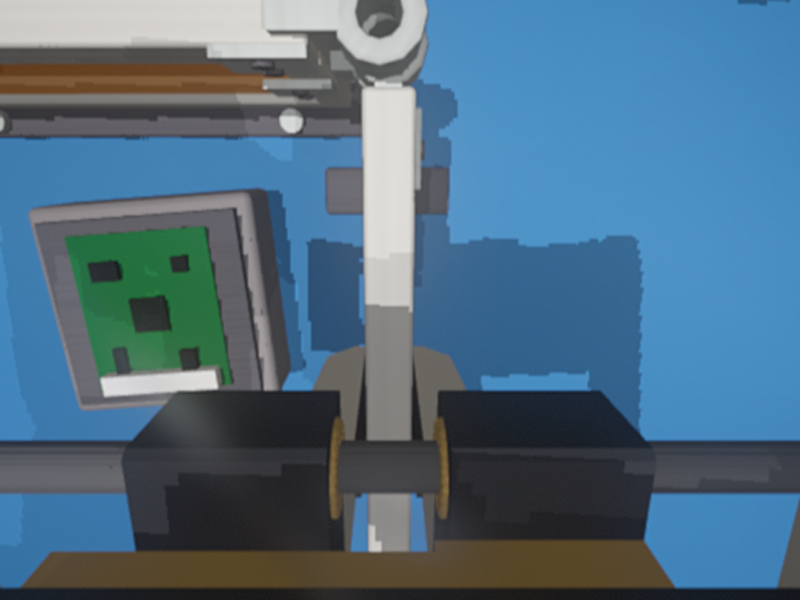

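The wing's knuckle now sits under the screen's upper ring (~(382,19)). Checking the remaining offset numerically.

```bash
python3 - <<'E'
from w import *
from scipy.optimize import least_squares
f=dict(np.load('pics/wrist.npz'));W=cloud(f);s=800/512
def fit(m,z,rows,c0,c1):
    pts=[]
    for v in rows:
        r=np.nonzero(m[v,c0:c1])[0]
        if len(r): pts.append(ray(f,c0+r.max()+.5,v,z)[:2])
    pts=np.array(pts);sol=least_squares(lambda p:np.hypot(*(pts-p).T)-.012,pts.mean(0)+[0,.01],loss='soft_l1',f_scale=.0005);return sol.x,np.sqrt(np.mean(sol.fun**2))
up=W[...,2]>.155
print(fit(up,.164,range(2,36),200,300))
print(fit((W[...,2]>.128)&(W[...,2]<.143),.1375,range(36,53),200,300))
print(ray(f,382/s,19/s,.164),ray(f,388.3/s,43.3/s,.1375))
# same-fixed-in-tool wing eye: pixel extremes in the wing ring of previous picture used (388.3,43.3)
v,u=np.nonzero(up[:40,210:290]);print('up ring right edge',[ (r,np.nonzero(up[r,210:290])[0].max()+210) for r in range(0,40,6)])
E
```

```text
(array([0.6165432 , 0.15477575]), np.float64(0.0001558942357055159))
(array([0.61505195, 0.15291079]), np.float64(0.00015371025764275))
[0.61581901 0.1534334  0.164     ] [0.61600568 0.1519342  0.1375    ]
up ring right edge [(0, np.int64(271)), (6, np.int64(273)), (12, np.int64(273)), (18, np.int64(271)), (24, np.int64(269)), (30, np.int64(267)), (36, np.int64(262))]
```

play_rows(series=[[[0.0007,-0.0015,0],[0,0,-0.002],-1],[[0,0,0],[0,0,0],-1],[[0,0,0.001],[0,0,0],-1],[[0,0,0.0006],[0,0,0],-1],[[0,0,0],[0,0,0],-1],[[0,0,0],[0,0,0],-1]])

```text
time: 7.28
tcp_pos: [0.51, 0.1503, 0.1298]
tool_rot: [-180.0, -0.0, 1.8]
force: [-1.3, -0.3, -3.3]
finger_gap: 0.146
grasp_force: 50.0
```

```bash
python3 - <<'E'
from h import *
o=get_obs();print(o['tcp_pos'],o['tool_rot'],o['force'])
f=cam('wrist');np.savez('pics/wrist',**f)
f=cam('side');np.savez('pics/side1',**f);W=cloud(f)
cv2.imwrite('pics/s1.png',cv2.resize(f['frame'][190:310,160:320],(800,600),interpolation=cv2.INTER_CUBIC))
E
```

```text
[0.50998442 0.15032236 0.129817  ] [-1.79997937e+02 -1.86559565e-02  1.76573242e+00] [-1.25252198 -0.25198971 -3.30142627]
```

View pics/s1.png

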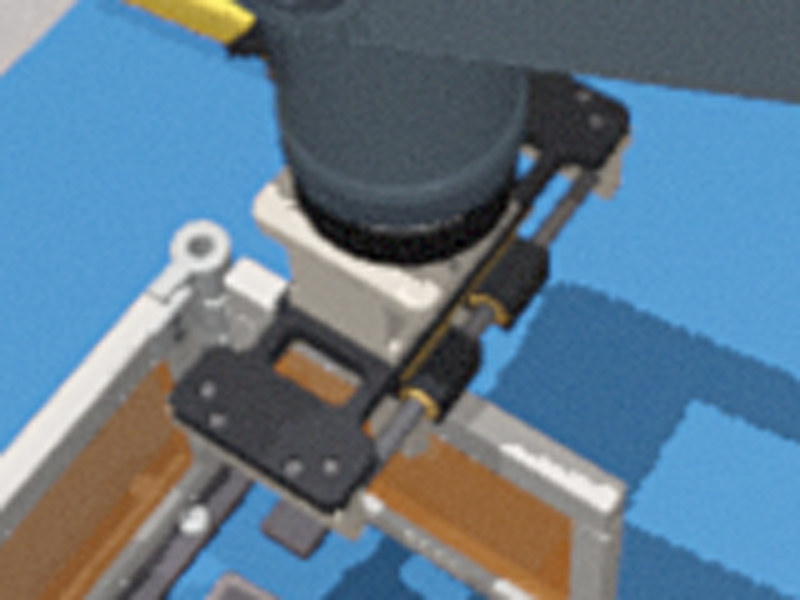

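The side view shows the wing standing square to the screen, with its knuckle under the upper ring (~(200,245)). I'll set it fully down, release and rise.

play_rows(series=[[[0,0,0.0005],[0,0,0],-1],[[0,0,0],[0,0,0],-1],[[0,0,0],[0,0,0],0],[[0,0,0],[0,0,0],0],[[0,0,0],[0,0,0],0],[[0,0,0],[0,0,0],0],[[0,0,-0.01],[0,0,0],0],[[0,0,-0.02],[0,0,0],0],[[0,0,-0.03],[0,0,0],0],[[0,0,-0.03],[0,0,0],0],[[0,0,-0.03],[0,0,0],0],[[0,0,-0.03],[0,0,0],0]])

```text
time: 8.38
tcp_pos: [0.5098, 0.1503, 0.2814]
tool_rot: [-180.0, -0.1, 1.8]
force: [0.7, -0.1, 0.8]
finger_gap: 0.501
grasp_force: 0.0
```

play_rows(series=[[[0,0,0],[0,0,0],0.3],[[0,0,0],[0,0,0],0.3]])

```text
time: 8.55
tcp_pos: [0.5112, 0.1504, 0.2819]
tool_rot: [-180.0, -0.3, 1.8]
force: [0.3, 0.6, 0.4]
finger_gap: 0.598
grasp_force: 0.0
```

```bash
cat > c.py <<'E'
from w import *
from scipy.optimize import least_squares
f=cam('wrist');o=get_obs();print(o['time'],o['tcp_pos'],o['tool_rot'],o['force']);np.savez('pics/wrist',**f);cv2.imwrite('pics/w5.png',f['frame'])
W=cloud(f);rail(f,.152,.168)
u=proj(f,(.6165,.1548,.164));print('hinge px',u,'C',f['C'])
x,y=u.astype(int);g=f['frame'].astype(int).sum(2)//3
r=22
print(g[y-r:y+r:1,x-r:x+r:1][::2,::2])
E
python3 c.py
```

```text
8.6 [0.51013738 0.15027006 0.27991421] [-1.79997261e+02 -1.04861744e-01  1.76203200e+00] [ 0.20293078 -0.35922732 -1.0903769 ]
[   0   48  262   31 4860] [615.8 255.1] [ 23.5 223.7] ang 1.0181385278701782 z 0.15926952403898662
[ 240   83   16  188 2827] [512.5 151.5] [179.2  13.9] ang 1.833192229270935 z 0.15900055985887382
hinge px [247.27156758  64.15128534] C [0.58447446 0.15269552 0.4473494 ]
[[159 159 159 159 159 159 159 159 158 159 159 159 159 159 158 159 157 158
  158 158 157 157]
 [160 159 160 160 160 159 160 159 159 159 159 159 159 159 159 159 158 159
  159 158 158 158]
 [160 160 160 160 160 160 160 159 159 159 158 159 158 159 160 159 159 158
  159 158 159 158]
 [160 159 160 160 160 160 160 159 159 161 171 182 180 169 160 158 158 159
  160 159 159 160]
 [161 160 160 161 160 160 160 161 187 203 212 220 219 211 202 183 158 159
  159 159 159 158]
 [161 160 161 161 161 160 161 189 216 222 223 225 224 223 224 216 183 158
  160 159 159 159]
 [165 159 161 161 161 161 187 215 222 223 226 223 222 226 225 223 215 177
  159 159 159 159]
 [213 166 160 162 162 171 214 222 223 221 197 169
[... 646 characters left out ...]
8 184 187 202 224 227 225 207
  160 162 162 161]
 [226 147 110 143 146 139 164 220 226 226 226 221 222 225 226 225 213 153
  134 137 158 161]
 [236 160 112 128 131 127 126 172 219 225 223 222 223 224 224 214 153 112
  118 119 130 131]
 [180 127 112 102  99  94 111 131 167 197 207 217 216 208 190 153 103 118
  120 119 119 120]
 [140 136 153 110 102  99  97 112 140 137 131 146 144 123 114 104 110 121
  120 120 121 120]
 [151 134 136 105 102  95  99  96 112 171 205 168 169 173 115 110 119 121
  121 121 120 120]
 [101 101 100 100 101  88  91  90 121 162 212 211 221 217 134 121 120 121
  121 121 120 120]
 [ 89  89  89  90  89  88  85 117 217 218 219 220 221 221 217 187 118 121
  120 121 120 119]]
```

```bash
python3 - <<'E'
from w import *
from scipy.optimize import least_squares
f=dict(np.load('pics/wrist.npz'));g=cv2.cvtColor(f['frame'],cv2.COLOR_BGR2GRAY)
big=cv2.resize(g[35:95,215:275],None,fx=8,fy=8,interpolation=cv2.INTER_CUBIC)
m=(big<195).astype(np.uint8)
cs,_=cv2.findContours(m,cv2.RETR_LIST,cv2.CHAIN_APPROX_NONE)
for c in cs:
    if 100<len(c)<500:
        e=cv2.fitEllipse(c);p=(np.array(e[0])+.5)/8-.5+[215,35]
        print(len(c),p,np.array(e[1])/8,ray(f,*p,.164))
# outer edge by radial gradient
c0=np.array([246.6,63.2]);pts=[]
for a in np.radians(range(-100,60,4)):
    d=np.array([np.cos(a),np.sin(a)]);rr=np.arange(8,17,.1)
    pr=cv2.remap(g.astype(np.float32),(c0[0]+rr*d[0]).astype(np.float32)[None],(c0[1]+rr*d[1]).astype(np.float32)[None],1)[0]
    i=np.argmin(np.gradient(cv2.GaussianBlur(pr[None],(9,1),2)[0])[5:-5])+5;pts.append(ray(f,*(c0+rr[i]*d),.164)[:2])
pts=np.array(pts);s=least_squares(lambda p:np.hypot(*(pts-p[:2]).T)-p[2],[.6165,.1548,.012],loss='soft_l1',f_scale=.0005);print('outer',s.x,np.std(s.fun))
# wing rail on plane .16
W=cloud(f);mm=(W[...,2]>.152)&(W[...,2]<.168);v,u=np.nonzero(mm);k=(u>236)&(u<260)&(v>84);Q=np.array([ray(f,x,y,.16)[:2] for x,y in zip(u[k],v[k])]);r=cv2.minAreaRect((Q*1000).astype(np.float32));print(r)
E
```

```text
334 [247.84179306  62.99776268] [14.12211609 15.0386734 ] [0.61741271 0.15435173 0.164     ]
outer [0.61720662 0.15450847 0.01148418] 0.00019282298288894034
((512.1670532226562, 151.4445037841797), (176.1909637451172, 13.81452751159668), 1.8206883668899536)
```

Hinge axis (0.6173,0.1544) and wing eye (0.6174,0.1548) agree within 0.5 mm, and the yaw is 1.83° against 1.8°. The wing is placed, so I'm going to the pin.

play_rows(series=[[[-0.003,0.02,0],[0,0,0],1],[[-0.004,0.04,0],[0,0,0],1],[[-0.004,0.041,0],[0,0,0],1],[[-0.004,0.041,0],[0,0,0],1],[[-0.004,0.041,0],[0,0,0],1],[[-0.004,0.041,0],[0,0,0],1],[[-0.004,0.041,0],[0,0,0],1],[[-0.004,0.041,0],[0,0,0],1],[[-0.004,0.041,0],[0,0,0],1],[[-0.004,0.041,0],[0,0,0],1],[[-0.003,0.04,0],[0,0,0],1],[[-0.003,0.04,0],[0,0,0],1]])

```text
time: 9.6
tcp_pos: [0.4781, -0.3203, 0.2773]
tool_rot: [-179.9, 0.1, 1.7]
force: [0.6, -0.0, 0.9]
finger_gap: 1.002
grasp_force: 0.0
```

play_rows(series=[[[0,0.008,0],[0,0,-0.12],1],[[0,0,0],[0,0,-0.124],1],[[0,0,0],[0,0,-0.124],1],[[0,0,0],[0,0,-0.124],1],[[0,0,0],[0,0,-0.124],1],[[0,0,0],[0,0,-0.124],1],[[0,0,0],[0,0,-0.124],1],[[0,0,0],[0,0,-0.124],1],[[0,0,0],[0,0,-0.124],1],[[0,0,0],[0,0,-0.124],1],[[0,0,0],[0,0,-0.124],1],[[0,0,0],[0,0,-0.12],1]])

```text
time: 10.6
tcp_pos: [0.4789, -0.3263, 0.2772]
tool_rot: [-179.8, -0.1, 86.9]
force: [0.4, 0.3, -0.2]
finger_gap: 0.998
grasp_force: 0.0
```

```bash
cat > p.py <<'E'
from w import *
f=cam('wrist');f=cam('wrist');o=get_obs();print(o['time'],o['tcp_pos'],o['tool_rot']);np.savez('pics/wristp',**f);cv2.imwrite('pics/w6.png',f['frame'])
W=cloud(f);hsv=cv2.cvtColor(f['frame'],cv2.COLOR_BGR2HSV)
red=((hsv[...,0]<8)|(hsv[...,0]>172))&(hsv[...,1]>120)
for lo,hi in((.138,.155),(.095,.15)):
    m=red&(W[...,2]>lo)&(W[...,2]<hi);v,u=np.nonzero(m);print(m.sum(),u.min(),u.max(),v.min(),v.max(),'z',np.median(W[m][:,2]))
    if lo>.1:
        c=max(cv2.findContours(m.astype(np.uint8),0,1)[0],key=cv2.contourArea);e=cv2.fitEllipse(c);print(e,ray(f,*e[0],.146),W[m].mean(0))
m=((hsv[...,2]<70)&(W[...,2]>.06)&(W[...,2]<.078)).astype(np.uint8)
k,l,s,c=cv2.connectedComponentsWithStats(m)
for i in range(1,k):
    if s[i,4]>150: P=W[l==i][:,:2];print(s[i],cv2.minAreaRect((P*1000).astype(np.float32)))
E
python3 p.py
```

```text
10.7 [ 0.47898469 -0.32634026  0.27735705] [-1.79858614e+02 -1.20937205e-01  8.66308744e+01]
318 242 261 175 194 z 0.14448379219988272
((251.95590209960938, 184.41952514648438), (19.011903762817383, 19.599428176879883), 174.201171875) [ 0.48304966 -0.32908705  0.146     ] [ 0.4830504 -0.3295922  0.1441724]
515 241 262 165 194 z 0.14311698257622268
[223 171  21  21 246] ((459.3078308105469, -343.7117614746094), (25.755098342895508, 25.102169036865234), 89.06885528564453)
```

The knob top is at (0.483,-0.329), z 0.145, matching the expected 0.146. Descending to grip it.

play_rows(series=[[[-0.0013,0.002,0.02],[0,0,0],0.2],[[-0.0013,0.0022,0.025],[0,0,0],0.2],[[0,0,0.025],[0,0,0],0.2],[[0,0,0.025],[0,0,0],0.2],[[0,0,0.02],[0,0,0],0.2],[[0,0,0.02],[0,0,0],0.2],[[0,0,0.015],[0,0,0],0.2],[[0,0,0.01],[0,0,0],0.2],[[0,0,0.007],[0,0,0],0.2],[[0,0,0],[0,0,0],0.2]])

```text
time: 11.53
tcp_pos: [0.4828, -0.3289, 0.1103]
tool_rot: [-179.9, -0.1, 86.5]
force: [0.1, -0.6, 0.5]
finger_gap: 0.597
grasp_force: 0.0
```

play_rows(newtons=30, series=[[[0,0,0],[0,0,0],-1],[[0,0,0],[0,0,0],-1],[[0,0,0],[0,0,0],-1],[[0,0,0],[0,0,0],-1],[[0,0,0],[0,0,0],-1],[[0,0,0],[0,0,0],-1],[[0,0,0],[0,0,0],-1],[[0,0,0],[0,0,0],-1]])

```text
time: 12.2
tcp_pos: [0.4829, -0.3297, 0.1124]
tool_rot: [-179.9, 0.0, 86.6]
force: [-4.3, 1.1, 4.6]
finger_gap: 0.208
grasp_force: 29.9
```

play_rows(series=[[[0,0,-0.005],[0,0,0],-1],[[0,0,-0.01],[0,0,0],-1],[[0,0,-0.012],[0,0,0],-1],[[0,0,-0.012],[0,0,0],-1],[[0,0,-0.015],[0,0,0],-1],[[0,0,-0.02],[0,0,0],-1],[[0,0,-0.02],[0,0,0],-1],[[0,0,-0.02],[0,0,0],-1],[[0,0,-0.02],[0,0,0],-1],[[0,0,-0.02],[0,0,0],-1],[[0,0,-0.02],[0,0,0],-1],[[0,0,-0.004],[0,0,0],-1]])

```text
time: 13.2
tcp_pos: [0.4854, -0.3307, 0.2949]
tool_rot: [179.6, 0.3, 86.6]
force: [0.3, -0.3, -1.1]
finger_gap: 0.206
grasp_force: 29.8
```

```bash
cat > q.py <<'E'
from w import *
f=cam('wrist');f=cam('wrist');o=get_obs();print(o['time'],o['tcp_pos'],o['tool_rot'],o['force'],o['finger_gap']);np.savez('pics/wristq',**f);cv2.imwrite('pics/w7.png',f['frame'])
W=cloud(f);hsv=cv2.cvtColor(f['frame'],cv2.COLOR_BGR2HSV)
red=((hsv[...,0]<8)|(hsv[...,0]>172))&(hsv[...,1]>120)
z0=o['tcp_pos'][2]
for lo,hi in((.028,.05),(-.02,.028)):
    m=red&(W[...,2]>z0+lo)&(W[...,2]<z0+hi);v,u=np.nonzero(m);print(m.sum(),u.min(),u.max(),v.min(),v.max(),'z',np.median(W[m][:,2])-z0,(W[m].mean(0)-o['tcp_pos']))
for n in('scene','side'):
    f=cam(n);np.savez('pics/%s2'%n,**f);W=cloud(f);hsv=cv2.cvtColor(f['frame'],cv2.COLOR_BGR2HSV)
    d=np.linalg.norm(W[...,:2]-o['tcp_pos'][:2],axis=-1)
    sh=(d<.03)&(W[...,2]>z0-.11)&(W[...,2]<z0-.01)
    P=W[sh]
    if len(P)>5:
        c=P.mean(0);dv=np.linalg.svd(P-c,full_matrices=False)[2][0];dv*=np.sign(dv[2]);print(n,len(P),'axis',dv,'c',c-o['tcp_pos'],'z range',P[:,2].min()-z0,P[:,2].max()-z0)
        v,u=np.nonzero(sh);print('px',u.min(),u.max(),v.min(),v.max())
    print('tcp px',proj(f,o['tcp_pos']),'nose px',proj(f,o['tcp_pos']-[0,0,.105]))
E
python3 q.py
```

```text
13.3 [ 0.48452105 -0.33008577  0.29164984] [1.79809151e+02 1.23708588e-01 8.65764655e+01] [-0.161152   -0.39466781 -1.07501418] 0.21265422796662403
1281 228 269 243 281 z 0.03396211939913435 [0.00188991 0.00111324 0.03345024]
1106 229 268 212 258 z 0.00929504051933383 [0.00191761 0.00687624 0.00883086]
scene 212 axis [ 0.0456748  -0.00955528  0.99891066] c [ 0.00172925 -0.00034057 -0.05293282] z range -0.10404621238814174 -0.010006633823019584
px 73 97 173 213
tcp px [ 76.73734054 169.60452048] nose px [ 96.95110987 213.41994249]
side 112 axis [0.01686811 0.02467642 0.99955317] c [-0.00247415  0.00485151 -0.05486925] z range -0.1026116093057027 -0.01034476902598458
px 371 381 90 120
tcp px [379.99161324  84.32067771] nose px [370.39420791 119.88429829]
```

The pin is held upright, with its nose about 104 mm below the TCP. Carrying it to above the hinge.

play_rows(series=[[[0.01,0.002,0],[0,0,0],-1],[[0.02,0.0042,0],[0,0,0],-1],[[0.027,0.0057,0],[0,0,0],-1],[[0.027,0.0057,0],[0,0,0],-1],[[0.027,0.0057,0],[0,0,0],-1],[[0.027,0.0057,0],[0,0,0],-1],[[0.027,0.0057,0],[0,0,0],-1],[[0.027,0.0057,0],[0,0,0],-1],[[0.027,0.0057,0],[0,0,0],-1],[[0.027,0.0057,0],[0,0,0],-1],[[0.027,0.0057,0],[0,0,0],-1],[[0.027,0.0057,0],[0,0,0],-1]])

```text
time: 14.4
tcp_pos: [0.5642, -0.0317, 0.2887]
tool_rot: [-179.9, -0.0, 86.6]
force: [0.6, -0.3, -1.7]
finger_gap: 0.209
grasp_force: 29.8
```

play_rows(series=[[[0.027,0.0057,0],[0,0,0],-1],[[0.027,0.0057,0],[0,0,0],-1],[[0.027,0.0057,0],[0,0,0],-1],[[0.027,0.0057,0],[0,0,0],-1],[[0.027,0.0057,0],[0,0,0],-1],[[0.027,0.0057,0],[0,0,0],-1],[[0.02,0.0042,0],[0,0,0],-1],[[0.01,0.002,0],[0,0,0],-1],[[0,0,0],[0,0,0],-1],[[0,0,0],[0,0,0],-1]])

```text
time: 15.23
tcp_pos: [0.6159, 0.1553, 0.289]
tool_rot: [-179.9, 0.0, 86.6]
force: [-0.1, -0.1, -1.1]
finger_gap: 0.21
grasp_force: 29.8
```

```bash
cat > v.py <<'E'
from w import *
o=get_obs();print(o['time'],o['tcp_pos'],o['tool_rot'],o['force'])
T=o['tcp_pos'];out=[]
for n,k in(('scene',1),('side',1),('wrist',1)):
    f=cam(n);np.savez('pics/%s3'%n,**f)
    print(n,'hinge px',proj(f,(.617,.1548,.164)),'nose px',proj(f,T-[0,0,.104]),'tcp px',proj(f,T))
    u,v=proj(f,(.617,.1548,.18)).astype(int)
    h=40 if n!='wrist' else 80
    y0=max(0,min(384-2*h,v-h));x0=max(0,min(512-2*h,u-h))
    print('crop',x0,y0,h);out.append(cv2.resize(f['frame'][y0:y0+2*h,x0:x0+2*h],(400,400) if n!='wrist' else (400,400),interpolation=cv2.INTER_CUBIC))
cv2.imwrite('pics/all3.png',cv2.resize(np.hstack(out),(1200,400)))
E
python3 v.py
```

```text
15.2333 [0.61593363 0.15528651 0.2890255 ] [-1.79891796e+02  4.63533730e-02  8.66225603e+01] [-0.12357878 -0.11787928 -1.08790415]
scene hinge px [313.25725223 145.20282192] nose px [313.8097757  137.63638726] tcp px [318.04667044  97.54362827]
crop 273 99 40
side hinge px [199.43617197 238.44462236] nose px [198.44565747 233.22629401] tcp px [191.50275888 201.5994786 ]
crop 158 194 40
wrist hinge px [248.03171785 182.00005257] nose px [246.75000109 187.36345811] tcp px [245.78846649 235.36103897]
crop 168 106 80
```

```bash
python3 - <<'E'
from h import *
t=[]
for n,x0,y0,w,h in(('scene',280,110,64,48),('side',168,202,64,48),('wrist',192,150,112,84)):
    f=dict(np.load(f'pics/{n}3.npz'));a=cv2.resize(f['frame'][y0:y0+h,x0:x0+w],(400,300),interpolation=cv2.INTER_CUBIC);t.append(a)
f=dict(np.load('pics/wrist3.npz'));t.append(cv2.resize(f['frame'],(400,300)))
cv2.imwrite('pics/grid.png',np.vstack([np.hstack(t[:2]),np.hstack(t[2:])]))
E
```

```text
(no output)
```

View pics/grid.png

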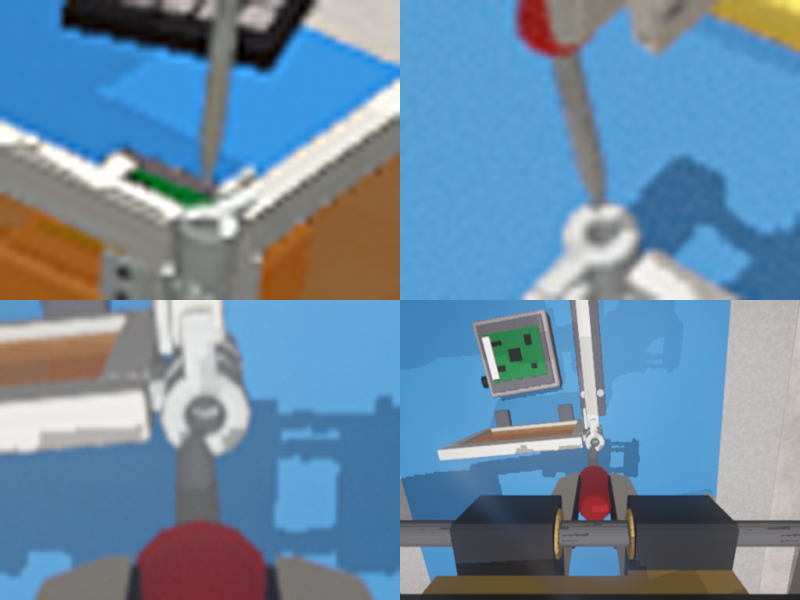

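The grid shows the nose just above the hinge hole in all views. The nose is at scene (207,190), side (601,205) and wrist (195,432). The hole is at scene (208,222), side (600,233) and wrist (205,411). Working out the offset.

```bash
python3 - <<'E'
from h import *
F={n:dict(np.load(f'pics/{n}3.npz')) for n in('scene','side','wrist')}
def px(n,x,y):
    x0,y0,s,ox,oy={'scene':(280,110,6.25,0,0),'side':(168,202,6.25,400,0),'wrist':(192,150,400/112,0,300)}[n]
    return (x-ox+.5)/s-.5+x0,(y-oy+.5)/s-.5+y0
N={'scene':(207,190),'side':(601,205),'wrist':(195,432)};H={'scene':(208,222),'side':(600,233),'wrist':(205,411)}
def tri(d,ns):
    A=[];y=[]
    for n in ns:
        f=F[n];u,v=px(n,*d[n]);r=f['R'].T@np.array([(u-f['cx'])/f['fx'],(v-f['cy'])/f['fy'],1]);r/=np.linalg.norm(r);M=np.eye(3)-np.outer(r,r);A.append(M);y.append(M@f['C'])
    s=np.linalg.lstsq(np.vstack(A),np.hstack(y),rcond=None);return s[0],s[1]
for ns in(('scene','side'),('scene','side','wrist')):
    a,b=tri(N,ns),tri(H,ns);print(ns,'nose',a,'hinge',b,'diff',b[0]-a[0])
for n in F:
    h=ray(F[n],*px(n,*H[n]),.164)
    for z in(.180,.185):print(n,z,h[:2]-ray(F[n],*px(n,*N[n]),z)[:2],h[:2])
W=cloud(F['wrist']);hsv=cv2.cvtColor(F['wrist']['frame'],cv2.COLOR_BGR2HSV)
print(W[px('wrist',195,445)[1].__int__() ,int(px('wrist',195,445)[0])],W[int(px('wrist',195,480)[1]),int(px('wrist',195,480)[0])])
E
```

```text
('scene', 'side') nose (array([0.61505835, 0.15324225, 0.17895255]), array([4.41527776e-08])) hinge (array([0.61600495, 0.15507421, 0.16371874]), array([2.11629204e-07])) diff [ 0.0009466   0.00183197 -0.0152338 ]
('scene', 'side', 'wrist') nose (array([0.61510946, 0.15367647, 0.17874186]), array([8.5031849e-07])) hinge (array([0.61675513, 0.1552428 , 0.16347893]), array([3.21581447e-06])) diff [ 0.00164566  0.00156633 -0.01526293]
scene 0.18 [0.00014516 0.00265812] [0.61602991 0.15448042]
scene 0.185 [-0.00426604  0.00888024] [0.61602991 0.15448042]
side 0.18 [0.00148028 0.00161303] [0.61613287 0.15537964]
side 0.185 [ 0.00400045 -0.00047406] [0.61613287 0.15537964]
wrist 0.18 [0.00260833 0.00130198] [0.61802154 0.1559769 ]
wrist 0.185 [ 2.49005092e-03 -2.06924652e-05] [0.61802154 0.1559769 ]
[0.615586   0.15799172 0.20334634] [0.61578227 0.15788219 0.23056042]
```

The offset to correct is about (+1.7,+1.5) mm. I'll correct and start the insertion gently, watching the force.

play_rows(series=[[[0.0016,0.0016,0],[0,0,0],-1],[[0,0,0.006],[0,0,0],-1],[[0,0,0.006],[0,0,0],-1],[[0,0,0.005],[0,0,0],-1],[[0,0,0.004],[0,0,0],-1],[[0,0,0.004],[0,0,0],-1],[[0,0,0],[0,0,0],-1]])

```text
time: 15.97
tcp_pos: [0.6177, 0.1566, 0.2637]
tool_rot: [-179.9, 0.0, 86.6]
force: [-0.3, 0.1, -1.4]
finger_gap: 0.207
grasp_force: 29.8
```

```bash
cat > q2.py <<'E'
from h import *
o=get_obs();print(o['time'],o['tcp_pos'],o['force'],o['torque'],o['finger_gap'])
f=cam('wrist');np.savez('pics/wrist4',**f);g=cv2.cvtColor(f['frame'],cv2.COLOR_BGR2GRAY)
print('hinge px',proj(f,(.618,.156,.164)))
np.set_printoptions(linewidth=200)
print(g[164:204:2,230:270:2])
E
python3 q2.py
```

```text
15.9667 [0.61769088 0.15660662 0.2637165 ] [-0.32339892  0.13255883 -1.44209261] [-0.02945953 -0.12142327  0.03275787] 0.20702014910919675
hinge px [247.63492568 190.89980593]
[[129 143 231 222 216 213 230 229 211 207 211 207 152 156 157 156 156 156 156 156]
 [129 132 228 222 216 206 229 228 226 226 216 214 138 138 156 156 156 156 155 155]
 [130 126 226 224 216 204 231 231 231 232 214 219 152 118 152 158 156 156 155 156]
 [129 123 210 228 200 198 230 230 230 232 205 176 146 150 136 156 156 157 156 155]
 [131 120 194 230 150 141 229 232 232 225 207 122 116 129 129 154 156 156 156 156]
 [132 113 123 136 113 154 229 232 232 211 201 171 141 117 145 153 155 155 156 155]
 [129 116 117 112 152 157 228 232 231 212 202 122 133 135 116 155 157 156 156 156]
 [151 121 121 149 172 111 222 231 212 205 201 128 119 119 114 140 142 142 142 141]
 [137 137 132 166 118 122 206 231 210 206 202 172 143 117 114 111 111 111 111 111]
 [124 201 205 153 128 206 229 225 213 210 209 209 206 166 113 112 113 112 113 112]
 [116 205 205 136 201 229 228 211 204 201 202 203 209 218 173 108 112 112 112 112]
 [125 183 220 188 227 228 225 191 161 157 175 198 215 223 214 129 110 112 112 112]
 [127 132 216 216 226 223 202 122 110 108 119 152 222 220 170 147 110 112 112 112]
 [114 121 156 219 225 222 140 110 117 117 146 132 190 228 175 156 110 112 111 111]
 [124 118 148 223 222 214 118 112 117 117 113 107 139 184 170 157 111 112 110 111]
 [138 112 145 223 223 210 107 114 118 117 112 103 174 177 166 150 109 112 112 111]
 [152 109 113 166 178 167 106 115 117 118 111 121 201 180 166 139 109 110 111 111]
 [156 111 112 134 171 165 108 114 117 118 110 138 174 167 160 124 111 111 110 109]
 [121 112 113 116 152 163 105 113 118 113 107 129 168 161 132 110 112 110 111 111]
 [113 113 114 112 114 133 100 104 106 106 101 118 160 131 110 110 111 110 110 110]]
```

The nose is in the hole with no side force. Continuing down.

play_rows(series=[[[0,0,0.003],[0,0,0],-1],[[0,0,0.003],[0,0,0],-1],[[0,0,0.003],[0,0,0],-1],[[0,0,0.003],[0,0,0],-1],[[0,0,0.003],[0,0,0],-1],[[0,0,0],[0,0,0],-1]])

```text
time: 16.52
tcp_pos: [0.6181, 0.1564, 0.2493]
tool_rot: [-180.0, 0.0, 86.6]
force: [0.3, -1.1, -2.1]
finger_gap: 0.21
grasp_force: 29.8
```

play_rows(series=[[[0,0,0.003],[0,0,0],-1],[[0,0,0.003],[0,0,0],-1],[[0,0,0.003],[0,0,0],-1],[[0,0,0.003],[0,0,0],-1],[[0,0,0.003],[0,0,0],-1],[[0,0,0],[0,0,0],-1]])

```text
time: 17.02
tcp_pos: [0.618, 0.1565, 0.2342]
tool_rot: [-179.9, 0.0, 86.6]
force: [-0.1, -0.7, -2.2]
finger_gap: 0.212
grasp_force: 29.8
```

play_rows(series=[[[0,0,0.003],[0,0,0],-1],[[0,0,0.003],[0,0,0],-1],[[0,0,0.003],[0,0,0],-1],[[0,0,0.003],[0,0,0],-1],[[0,0,0],[0,0,0],-1]])

```text
time: 17.43
tcp_pos: [0.618, 0.1566, 0.2222]
tool_rot: [-179.9, 0.0, 86.6]
force: [-0.4, -2.6, -1.3]
finger_gap: 0.211
grasp_force: 29.8
```

play_rows(series=[[[-0.0006,0,0.002],[0,0,0],-1],[[0,0,0.003],[0,0,0],-1],[[0,0,0.003],[0,0,0],-1],[[0,0,0.003],[0,0,0],-1],[[0,0,0.003],[0,0,0],-1],[[0,0,0],[0,0,0],-1]])

```text
time: 17.93
tcp_pos: [0.6179, 0.1562, 0.2081]
tool_rot: [-179.9, 0.0, 86.6]
force: [-0.0, -1.7, -2.2]
finger_gap: 0.212
grasp_force: 29.8
```

play_rows(series=[[[0,0,0.003],[0,0,0],-1],[[0,0,0.003],[0,0,0],-1],[[0,0,0.003],[0,0,0],-1],[[0,0,0.003],[0,0,0],-1],[[0,0,0],[0,0,0],-1]])

```text
time: 18.35
tcp_pos: [0.6179, 0.1561, 0.1961]
tool_rot: [-179.9, -0.0, 86.6]
force: [0.1, -1.1, -1.0]
finger_gap: 0.206
grasp_force: 29.8
```

play_rows(series=[[[0,0,0.003],[0,0,0],-1],[[0,0,0.003],[0,0,0],-1],[[0,0,0.003],[0,0,0],-1],[[0,0,0.003],[0,0,0],-1],[[0,0,0.003],[0,0,0],-1],[[0,0,0.002],[0,0,0],-1],[[0,0,0],[0,0,0],-1]])

```text
time: 18.93
tcp_pos: [0.6179, 0.156, 0.1793]
tool_rot: [-179.9, 0.0, 86.6]
force: [-0.5, -1.7, -2.1]
finger_gap: 0.211
grasp_force: 29.8
```

play_rows(series=[[[0,0,0.001],[0,0,0],-1],[[0,0,0.001],[0,0,0],-1],[[0,0,0.001],[0,0,0],-1],[[0,0,0],[0,0,0],-1]])

```text
time: 19.27
tcp_pos: [0.6181, 0.156, 0.177]
tool_rot: [-180.0, 0.0, 86.6]
force: [-2.4, -2.6, 0.6]
finger_gap: 0.207
grasp_force: 29.8
```

play_rows(series=[[[0,0,0.001],[0,0,0],-1],[[0,0,0],[0,0,0],-1],[[0,0,0],[0,0,0],-1]])

```text
time: 19.52
tcp_pos: [0.6181, 0.1559, 0.176]
tool_rot: [-180.0, 0.0, 86.6]
force: [-2.6, -2.7, 1.2]
finger_gap: 0.215
grasp_force: 29.8
```

play_rows(series=[[[0,0,0.001],[0,0,0],-1],[[0,0,0],[0,0,0],-1],[[0,0,0],[0,0,0],-1]])

```text
time: 19.77
tcp_pos: [0.6182, 0.156, 0.1759]
tool_rot: [180.0, 0.0, 86.6]
force: [-3.9, -2.7, 5.0]
finger_gap: 0.207
grasp_force: 29.9
```

```bash
cat > k.py <<'E'
from h import *
o=get_obs();print(o['time'],o['tcp_pos'],o['force'])
for n in('scene','side'):
    f=cam(n);np.savez('pics/%s5'%n,**f);W=cloud(f);hsv=cv2.cvtColor(f['frame'],cv2.COLOR_BGR2HSV)
    red=((hsv[...,0]<8)|(hsv[...,0]>172))&(hsv[...,1]>120)&(np.linalg.norm(W[...,:2]-[.617,.155],axis=-1)<.04)
    P=W[red];v,u=np.nonzero(red);print(n,len(P),P.min(0),P.max(0),'px',u.min(),u.max(),v.min(),v.max(),'expected bottom/top px',proj(f,(.617,.155,.164)),proj(f,(.617,.155,.209)))
    m=(W[...,2]>.155)&(W[...,2]<.164)&(W[...,0]>.4)&(W[...,0]<.6)&(W[...,1]>.1)&(W[...,1]<.2)
    Q=(W[m][:,:2]*1000).astype(np.float32)
    if len(Q)>9: print('wing',cv2.minAreaRect(Q))
E
python3 k.py
```

```text
19.7667 [0.61816102 0.15600994 0.17586858] [-3.93888448 -2.71526103  5.02415102]
scene 128 [0.6061786  0.14355672 0.16433411] [0.62897117 0.16112155 0.21049979] px 309 318 127 147 expected bottom/top px [313.30892023 145.16900862] [315.00631605 129.20905067]
wing ((510.9294738769531, 151.23692321777344), (178.20704650878906, 17.875049591064453), 1.3388906717300415)
side 41 [0.60001843 0.16371521 0.16642458] [0.62263115 0.19402785 0.35732994] px 173 199 194 243 expected bottom/top px [199.37172263 238.51434894] [196.6432799  226.13224491]
wing ((510.06829833984375, 152.60147094726562), (178.0499725341797, 15.929075241088867), 1.9337068796157837)
```

The knob is seated: the red spans z 0.164 to 0.2105 and the downward motion has stopped with the force rising. Releasing and rising.

play_rows(series=[[[0,0,0],[0,0,0],0],[[0,0,0],[0,0,0],0],[[0,0,0],[0,0,0],0],[[0,0,0],[0,0,0],0],[[0,0,0],[0,0,0],0],[[0,0,-0.01],[0,0,0],0],[[0,0,-0.02],[0,0,0],0],[[0,0,-0.025],[0,0,0],0],[[0,0,-0.025],[0,0,0],0],[[0,0,-0.025],[0,0,0],0],[[0,0,-0.025],[0,0,0],0],[[0,0,0],[0,0,0],0]])

```text
time: 20.87
tcp_pos: [0.6204, 0.1564, 0.3122]
tool_rot: [179.4, -0.1, 86.6]
force: [-0.0, -0.1, 0.9]
finger_gap: 0.498
grasp_force: 0.0
```

play_rows(series=[[[-0.04,0,0],[0,0,0],0],[[-0.04,0,0],[0,0,0],0],[[-0.04,0,0],[0,0,0],0],[[-0.03,0,0],[0,0,0],0],[[0,0,0],[0,0,0],0]])

```text
time: 21.28
tcp_pos: [0.6089, 0.0007, 0.3049]
tool_rot: [-180.0, 0.2, 86.3]
force: [0.7, 1.3, 0.7]
finger_gap: 0.504
grasp_force: 0.0
```

```bash
python3 k.py
```

```text
21.2833 [0.60890932 0.00071033 0.30488384] [0.71002561 1.28862417 0.73427581]
scene 152 [0.60804764 0.14348041 0.16299688] [0.62928111 0.16205352 0.2105118 ] px 309 318 128 147 expected bottom/top px [313.30892023 145.16900862] [315.00631605 129.20905067]
wing ((511.0857849121094, 151.2713623046875), (177.68289184570312, 16.446928024291992), 1.6265289783477783)
side 174 [0.60464627 0.14955648 0.1647751 ] [0.62303144 0.16769747 0.21280092] px 193 204 224 243 expected bottom/top px [199.37172263 238.51434894] [196.6432799  226.13224491]
wing ((510.33514404296875, 152.868896484375), (178.82611083984375, 15.939393997192383), 1.7671599388122559)
```

The knob is on the top knuckle in both views, and the wing stands at yaw 1.6 to 1.8° against the screen's 1.8°.

```bash
python3 -c "
from bench import finish_job
print(finish_job())"
```

```text
the job is handed in; nothing more can be done
None
```

The wing is hinged square to the back screen, the pin is down through all three knuckles with its knob on the top one, and the job was handed in at about 21 s; no verdict came back.

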